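# Park the wafer tray, unlatch the lamp arm and hold it up

### The job

The lamp of the wafer inspection station has to be opened for cleaning, with the wafer out from under it. By its handle, slide the wafer tray sideways over the base plate, without lifting or tipping it, from the ring under the lamp into the middle of the empty ring beside it; then pull the spring latch knob at the free end of the lamp arm fully out sideways and only then lift the arm, until its socket is at least 7 cm above the ball it sat on. Finish with the gripper still holding the arm up, the tray still in its new ring, and the other things left where they stand.

Things in the scene. Friction and masses are not known exactly. Their poses are not given: they have to be found in the camera images.
- station: Wafer inspection station, fixed: grey base plate 330 (x) x 340 (y) x 13 mm. Origin under the plate's centre; its x points from the ball post (free end of the arm) to the hinge column, y towards the empty ring's side, z up. On it stand the hinge column (130 mm high) and the ball post, both on the line y = -60 mm, the arm between them at 100 to 125 mm above the bench.
- home_ring (a point): Centre of the ring (102 mm across, thin black line on the plate) under the lamp, on the plate's top face. The lamp's nose ends 59 mm above the plate; lamp 49 mm across.
- park_ring (a point): Centre of the like ring beside it, where the tray goes, on the plate's top face, 120 mm from home_ring along the station's y.
- tray_center (a point): Wafer tray, loose, about 0.28 kg: round aluminium dish 90 mm across, 10 mm high, with a brass-coloured wafer fixed in it. This point is on its axis, 5 mm above its underside. Its frame's +y points along the handle.
- tray_grip (a point): Middle of the tray's handle: a straight level black bar 14 mm wide, 12 mm high, 70 mm long along the tray's y, this point at its centre, 105 mm out from tray_center and 34 mm above the plate; the fingers fit down both sides of it. At the start it points away from the lamp to the station's +y, give or take 0.25 rad.
- lamp_arm: Hinged lamp arm, about 0.65 kg: aluminium bar 30 x 22 mm, with the lamp 120 mm and the socket cup 230 mm from the hinge. Origin on the hinge axis, axes like the station's when down. It turns only about the station's y; raising the free end takes 3 to 6 N at the knob. It falls back down if let go; upper stop at 0.95 rad.
- hinge (a point): Point of the hinge axis in the arm's middle, 112 mm above the bench.
- ball (a point): Centre of the steel ball (25 mm) on the ball post, 90 mm above the bench, fixed.
- socket (a point): Centre of the socket cup (41 mm across outside, open below, hollow 32 mm) at the arm's free end; coincides with ball when the arm is down and rises with the arm.
- knob (a point): Middle of the waist of the latch's black pull knob, axis along the station's y, on the -y side of the socket, 64 mm from the arm's middle line and about 80 mm above the bench. Waist 22 mm in diameter, 24 mm long; outer flange 29 mm in diameter, 5 mm thick. Pinch the waist from above, fingers on its two sides along the station's x; it is round and may turn between them as the arm rises.
- latch (a joint): Travel of the latch, m: 0 = sprung in, bolt under the ball, arm locked down; 0.012 = fully out. Pulling the knob along the station's -y raises it; spring 4 N at 0, 10 N fully out. The bolt clears the ball from about 0.005. The knob rides on the arm, so the arm is lifted by the held knob; once the socket is off the ball the latch may spring in.
- lens_cap: Bystander, loose: black lens cap, disc 44 mm across, 9 mm high, lying on the base plate. Origin under its centre.
- objective_can: Bystander, loose: objective canister, black with white lid, 38 mm across, 52 mm high, standing on a rear corner of the base plate. Origin under its centre.
- dropper: Bystander, loose: amber dropper bottle, 34 mm across, 85 mm high, on the bench. Origin under its centre.
- slide_box: Bystander, loose: flat grey slide box, 90 x 100 x 30 mm, on the bench. Origin under its centre.
- petri: Bystander, loose: clear lidded dish, 94 mm across, 16 mm high, on the bench. Origin under its centre.
- blower: Bystander, loose: rubber dust blower standing nozzle up, 56 mm across, 110 mm high, on the bench. Origin under its centre.
- tape_roll: Bystander, loose: roll of paper tape lying flat, 68 mm across, 19 mm high, on the bench. Origin under its centre.

How it is judged (in metres and radians):
On the way, in this order (a step that is already met when the one before it is completed fails the run):
1. the tray has been slid into the empty ring, arm still latched down (horizontal distance between tray_center and park_ring below 0.012 m and z of tray_center in the frame of park_ring below 0.009 m and z of socket in the frame of ball below 0.004 m), for 0.4 s.
2. the latch is pulled out while the arm still sits on its ball (value of joint latch above 0.008 m and z of socket in the frame of ball below 0.004 m), for 0.05 s.
3. the arm is lifted (z of socket in the frame of ball above 0.068 m), for 0.2 s.
At the end, for the whole second after the job is handed in: The socket is at least 68 mm above the ball, at rest, the arm held up by the fingers (more than 1.5 N on the arm or its knob); the tray stands flat on the plate with its centre within 12 mm of the empty ring's centre (z of socket in the frame of ball above 0.068 m and contact force between the fingers and lamp_arm above 1.5 N and angular speed of lamp_arm below 0.05 rad/s and horizontal distance between tray_center and park_ring below 0.012 m and z of tray_center in the frame of park_ring below 0.009 m); the arm keeps its last pose, push and grip.
It fails at once if the tray is lifted off the plate by more than about 7 mm, or tipped by more than 0.15 rad (z of tray_center in the frame of park_ring above 0.012 m or angle between tray_center's own z axis and vertical above 0.15 rad).
It fails at once if another thing on the bench or plate is moved by more than 25 mm (distance of any of lens_cap, objective_can, dropper, slide_box, petri, blower, tape_roll from where it was at the start of the episode above 0.025 m).
It also fails if it takes over 51 s, if anything falls off the work surface, if the arm or the gripper's body presses on something with over 40 N, if the wrist force passes 120 N, or if a joint passes its speed limit or range.

### The arm

A 6-joint arm with a two-finger parallel gripper is mounted at the origin on the work surface. World frame = base frame: x ahead of the robot, y to its left, z up, the work surface at z = 0. Lengths are in mm, angles in rad, forces in N, time in s.
With the tool pointing down it reaches from about 350 to 925 mm from the base axis. Payload 6.4 kg.
Tool frame: the origin (TCP) lies between the finger pads; the fingertips stand 11 mm ahead of it and the grasp point (between the pads) lies 8 mm behind it (ctrl.tip_reach is the distance from the TCP to the fingertips, in mm); x points along the fingers, y is the direction in which the jaws open and shut, and the axes are right-handed (so a half turn about x gives the same grasp; the last joint's range is limited). The gripper opens to 85 mm and grips with 20 to 120 N. Pads are 22 mm wide; open, the fingers measure 114 mm over their backs; the gripper's body (76 mm by 85 mm) begins 54 mm behind the grasp point. The pads swing forward as they close: fully open they stand 13 mm farther back than shut.
Start: joints at [1.145, 0.245, 1.558, -0, 1.339, -0.174], TCP at [161.942, 629.515, 242.29] pointing down, gripper open.
Joint ranges: [-3.13, 3.13], [-1.02, 2.26], [0.13, 2.54], [-0.95, 4.09], [0.21, 2.88], [-2.74, 2.74]. Speed limits (rad/s): [2.57, 2.57, 3.14, 3.14, 3.14, 3.14].

### API

Orientations are given as a 3x3 rotation matrix whose columns are the frame's x, y, z axes.
In Python, from workcell import ctrl gives the robot as it stands.
- The arm moves only by the shell command python3 -m inch 'ROWS' [FORCE]. ROWS is text: rows parted by semicolons, each of 7 numbers parted by spaces: the shift along the world's x, y, z in units of 40 mm (1.0 is 40 mm), then the turn, a rotation vector about the world's x, y, z in units of 6 degrees (1.0 is 6 degrees), then the finger opening in mm, from 0 to 85.4. In form: x y z wx wy wz fingers; .... A call has exactly 5 rows; each row shifts and turns the pose as measured when the row begins; what a row does not reach is not made up. A row lasts 1/8 s, in which the tool goes at most 62.5 mm and 10.7 degrees, less where a joint would pass 70% of its speed; a pose out of reach is approached as far as the arm can. A call is refused whole if a number of a shift passes 1 or a number of a turn 1, either way. A call with a gripper value outside its range is refused whole. The fingers move at their own pace and stop on an object; FORCE is the grip in N (left out, the last holds). Time passes only in rows, so rows that do not move let the fingers close, or fill a call up. It gives the time, the measured TCP pose, the force and the opening at its end, in the units of the state.
- ctrl.read_state(): the state, without advancing time (a new reading comes with each control period).
- ctrl.camera(name): name is "side" or "top"; returns a dict with "color" (400x640x3 uint8, red, green, blue), "K" (3x3 intrinsics, pixels), "D" ([k1, k2, p1, p2, k3] as OpenCV has them; the pictures are not rectified), "rvec" (rotation vector, rad) and "tvec" (3), from world to camera coordinates, as OpenCV has them. Camera axes: x right, y down, z forward; pixel columns grow to the right and rows downward; lengths in mm; the calibration is good to about 2 mm. A picture is of the moment at which its call begins. There is no depth.
- ctrl.job_done(): hands the job in, once; it reports no verdict.
The state is a dict: "time": time; "q": joint angles; "qd": joint speeds; "joint_torque": joint torques, N m; "tcp_pos": TCP position; "tool_rot": TCP orientation; "force": force on the tool from outside, world axes, zero at the start; "torque": the same for the moment, N m; "grip_width": finger opening in mm.
Only numpy, scipy, OpenCV 4.12 (cv2) and the standard library are available. Lean on these libraries where they do the work, as an engineer would, in place of code of your own. Each camera call takes 0.05 s, during which the arm holds its last target.

## Working session

There is one attempt and no reset: what is moved stays moved. The work goes in short steps, Python scripts to look and compute and a shell command to move; the robot and the scene stay as the last step left them, time stands still between calls to the robot, and variables do not carry over. Pictures are saved under pics/ and viewed, and the job is handed in when it is done.

```bash
ls; mkdir -p pics
python3 - <<'E'
from workcell import ctrl
import cv2,numpy as np,pickle
s=ctrl.read_state();print(s)
for n in("side","top"):
    c=ctrl.camera(n);cv2.imwrite(f"pics/{n}0.png",c["color"][:,:,::-1]);pickle.dump(c,open(f"{n}0.pkl","wb"))
    R=cv2.Rodrigues(np.array(c["rvec"],float))[0];print(n,c["K"],c["D"],(-R.T@np.array(c["tvec"]).reshape(3)))
E
```

```text
pics
{'time': 0.0, 'q': array([ 1.14489562e+00,  2.45825917e-01,  1.55906553e+00, -3.07536351e-06,
        1.33865866e+00, -1.74107733e-01]), 'qd': array([ 0.00010017, -0.00045233,  0.00020656, -0.00049805,  0.00035298,
        0.00065067]), 'joint_torque': array([ 1.62814104e-03, -4.29503953e+01, -3.26135409e+01, -6.39807354e-05,
        5.25304960e-03, -8.89610220e-06]), 'tcp_pos': array([161.71097222, 628.99589102, 241.14501847]), 'tool_rot': array([[-8.05980327e-04,  2.49139333e-01,  9.68467316e-01],
       [-1.78382730e-03,  9.68465732e-01, -2.49140410e-01],
       [-9.99998084e-01, -1.92838070e-03, -3.36142784e-04]]), 'force': array([ 0.42981336, -0.03831471,  0.21455754]), 'torque': array([-0.00516346, -0.0517103 ,  0.00916567]), 'grip_width': 85.72341013246356}
side [[507.99253451   0.         320.63848189]
 [  0.         507.99253451 197.5557071 ]
 [  0.           0.           1.        ]] [-0.15988198  0.          0.          0.          0.        ] [ 160.78569672 -933.80744846  932.46253008]
top [[409.24926479   0.         319.4874845 ]
 [  0.         409.24926479 197.54616463]
 [  0.           0.           1.        ]] [-0.07770787  0.          0.          0.          0.        ] [ 430.23387787   15.38723732 1083.53368274]
```

View pics/top0.png

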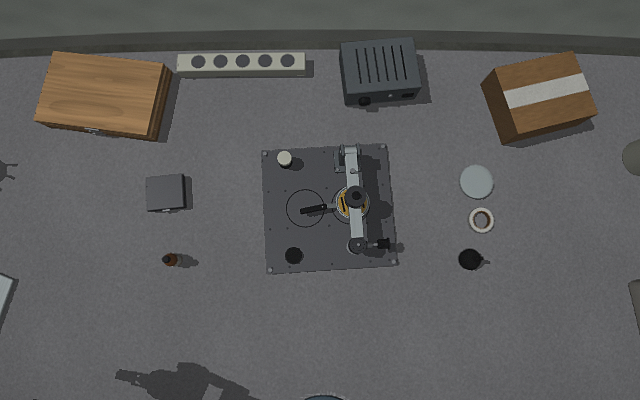

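View pics/side0.png

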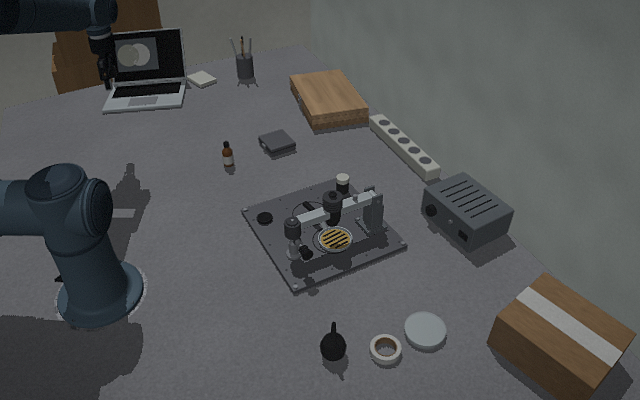

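```bash
cat > h.py <<'E'
import cv2,numpy as np
from workcell import ctrl
def shot(n,name,box=None,k=1):
    c=ctrl.camera(n);im=c["color"][:,:,::-1]
    if box: x0,y0,x1,y1=box;im=im[y0:y1,x0:x1]
    im=cv2.resize(np.ascontiguousarray(im),None,fx=k,fy=k,interpolation=cv2.INTER_CUBIC);cv2.imwrite(f"pics/{name}.png",im);return c
def P(c): return np.array(c["K"],float),np.array(c["D"],float),np.array(c["rvec"],float).reshape(3,1),np.array(c["tvec"],float).reshape(3,1)
def ray(c,uv):
    K,D,r,t=P(c);R=cv2.Rodrigues(r)[0]
    p=cv2.undistortPoints(np.array([[uv]],float),K,D)[0,0]
    return (-R.T@t).ravel(),R.T@np.array([p[0],p[1],1])
def onz(c,uv,z):
    o,d=ray(c,uv);return o+d*(z-o[2])/d[2]
def proj(c,p):
    K,D,r,t=P(c);return cv2.projectPoints(np.array(p,float).reshape(-1,3),r,t,K,D)[0].reshape(-1,2)
E
python3 - <<'E'
import pickle,cv2
for n,b in(("top",(255,135,405,280)),("side",(235,165,415,295))):
    c=pickle.load(open(n+"0.pkl","rb"));im=c["color"][b[1]:b[3],b[0]:b[2],::-1]
    k=5 if n=="top" else 4.4
    if n=="top":k=4
    cv2.imwrite(f"pics/{n}0z.png",cv2.resize(im.copy(),None,fx=k,fy=k,interpolation=cv2.INTER_CUBIC))
E
```

```text
(no output)
```

View pics/top0z.png

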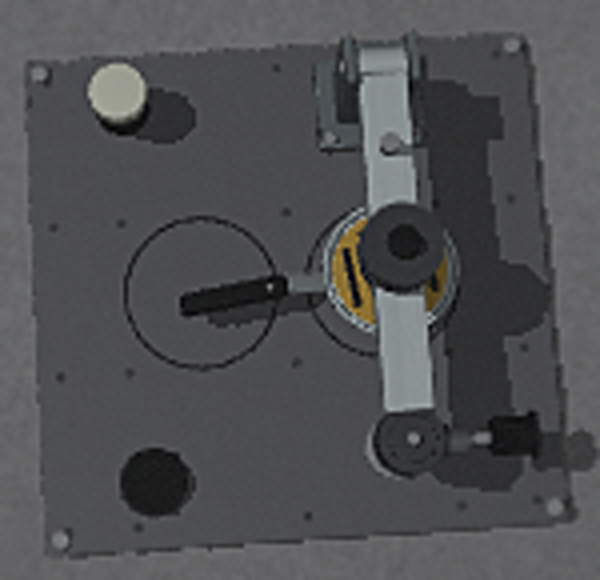

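View pics/side0z.png

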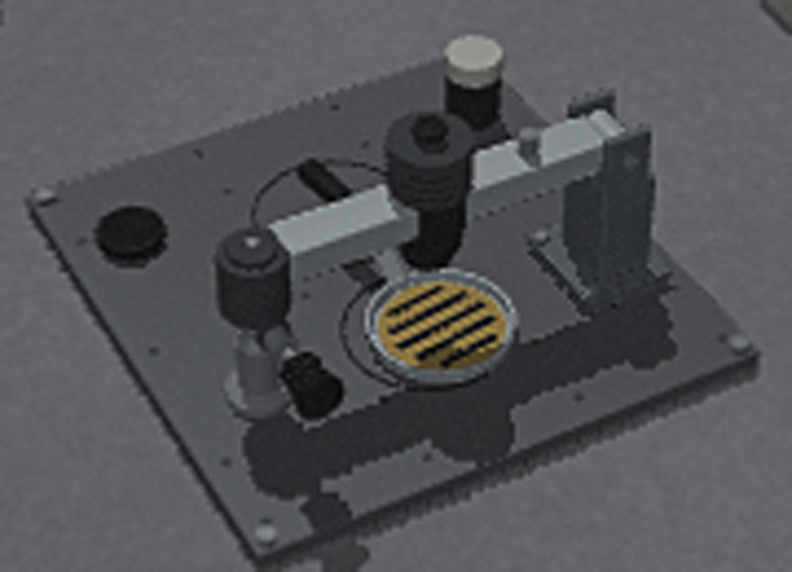

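```bash
cat > m.py <<'E'
import pickle
from h import *
t=pickle.load(open("top0.pkl","rb"));s=pickle.load(open("side0.pkl","rb"))
def T(x,y,z): return onz(t,(255+(x+.5)/4-.5,135+(y+.5)/4-.5),z)
def S(x,y,z): return onz(s,(235+(x+.5)/4.4-.5,165+(y+.5)/4.4-.5),z)
np.set_printoptions(precision=1,suppress=True)
E
python3 - <<'E'
from m import *
cs=[T(24,64,13),T(526,35,13),T(578,519,13),T(46,557,13)]
for c in cs: print("corner",c)
o=sum(cs)/4; print("center",o)
ex=((cs[0]+cs[1])-(cs[2]+cs[3]))/2; ey=((cs[0]+cs[3])-(cs[1]+cs[2]))/2
print(np.linalg.norm(ex),np.linalg.norm(ey),np.arctan2(ex[1],ex[0]),np.arctan2(-ey[0],ey[1]))
print("park",T(201,292,13)); print("tray",T(393,270,23))
print("handle ends",T(182,303,52),T(286,286,52))
print("knob",T(512,435,91),"flange out",T(539,435,85))
print("arm hinge",T(384,60,124)," cup",T(412,440,125),"can",T(118,92,65),"cap",T(157,481,22))
# side
ss=[S(34,200,13),S(262,548,13),S(757,360,13)]
for c in ss: print("side corner",c)
print("side tray",S(441,325,23),"flange face",S(318,390,80))
E
```

```text
corner [741.2 162.1  13. ]
corner [ 760.1 -179.3   13. ]
corner [ 433.9 -202.1   13. ]
corner [412.5 142.8  13. ]
center [586.9 -19.1  13. ]
328.123440186541 343.7131857047094 0.06412120970969094 0.0586321592243192
park [584.5  42.4  13. ]
tray [596.9 -83.9  23. ]
handle ends [571.9  53.5  52. ] [582.4 -12.7  52. ]
knob [ 484.5 -147.7   91. ] flange out [ 484.7 -165.3   85. ]
arm hinge [710.3 -71.8 124. ]  cup [480.3 -83.4 125. ] can [707.   94.2  65. ] cap [460.6  70.8  22. ]
side corner [412.2 130.7  13. ]
side corner [ 433.6 -194.6   13. ]
side corner [ 750.8 -185.    13. ]
side tray [591.5 -89.2  23. ] flange face [ 483.1 -159.5   80. ]
```

```bash
cat > ov.py <<'E'
from m import *
import sys
X,Y,A=map(float,sys.argv[1:4]); tx,ty,ta=map(float,sys.argv[4:7])
ca,sa=np.cos(A),np.sin(A)
def W(p): p=np.array(p,float).reshape(-1,3); return np.c_[X+ca*p[:,0]-sa*p[:,1],Y+sa*p[:,0]+ca*p[:,1],p[:,2]]
th=np.linspace(0,2*np.pi,60)
def circ(cx,cy,z,r): return np.c_[cx+r*np.cos(th),cy+r*np.sin(th),z+0*th]
a0=float(sys.argv[7])
L=[W([[165,170,13],[165,-170,13],[-165,-170,13],[-165,170,13],[165,170,13]]),W(circ(a0,60,13,51)),W(circ(a0,-60,13,51)),
 W([[a0-110,-60,125],[a0+120,-60,125]]), W(circ(a0-110,-60,90,20.5)), W([[a0-110,-60,80],[a0-110,-141,80]]), W([[a0-121,-124,80],[a0-99,-124,80]])]
c2,s2=np.cos(ta),np.sin(ta)
U=circ(tx,ty,23,45); L.append(U)
hb=np.array([[7,70],[7,140],[-7,140],[-7,70],[7,70]])
L.append(np.c_[tx+c2*hb[:,0]-s2*hb[:,1],ty+s2*hb[:,0]+c2*hb[:,1],53+0*hb[:,0]])
for c,b,k,n in((t,(255,135,405,280),5,"top"),(s,(235,165,415,295),4.4,"side")):
    if n=="top":k=4.1
    im=cv2.resize(c["color"][b[1]:b[3],b[0]:b[2],::-1].copy(),None,fx=k,fy=k,interpolation=cv2.INTER_CUBIC)
    im=cv2.convertScaleAbs(im,alpha=1.5,beta=15)
    for l in L:
        uv=(proj(c,l)-np.array(b[:2])+.5)*k-.5
        cv2.polylines(im,[np.round(uv*16).astype(int)],False,(0,255,0),1,cv2.LINE_AA,4)
    cv2.imwrite(f"pics/{sys.argv[8]}_{n}.png",im)
E
python3 ov.py 587 -19 .061 596.5 -84 .155 1.5 ov1
```

```text
(no output)
```

View pics/ov1_top.png

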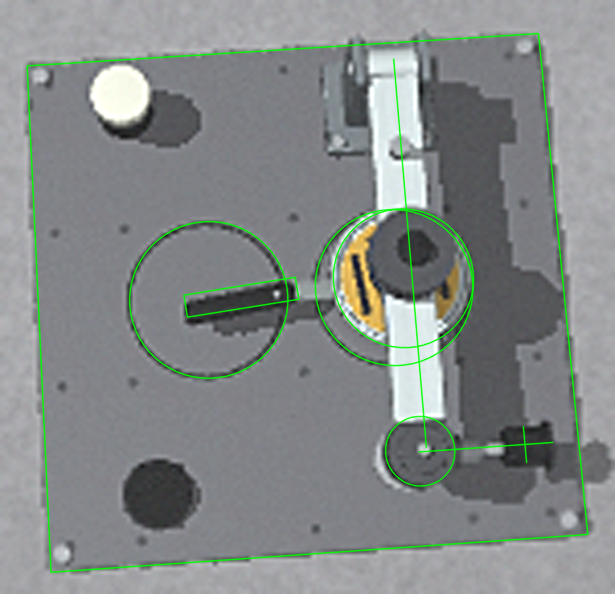

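View pics/ov1_side.png

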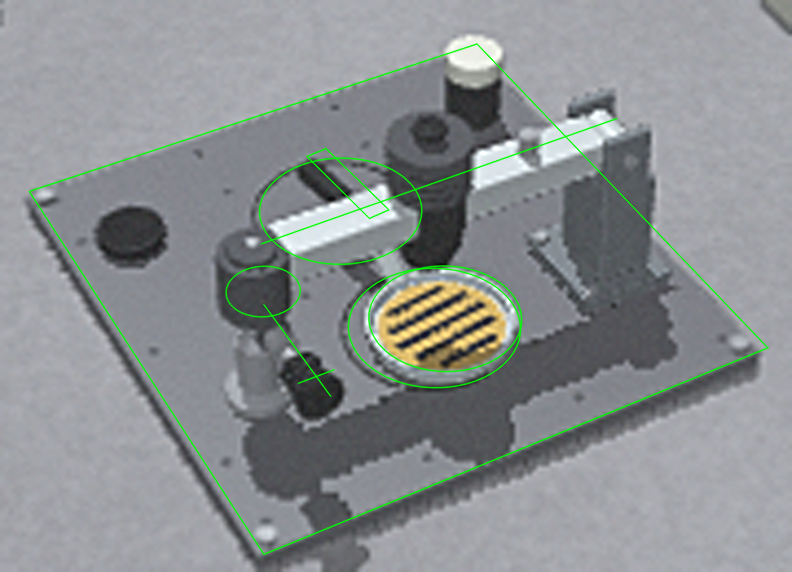

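```bash
python3 -m inch '.65 -1 0 0 0 -.75 85;.65 -1 0 0 0 -.75 85;.65 -1 0 0 0 -.75 85;.65 -1 0 0 0 -.75 85;.65 -1 0 0 0 -.75 85' 30; python3 -m inch '.65 -1 0 0 0 -.75 85;.65 -1 0 0 0 -.75 85;.65 -1 0 0 0 -.75 85;.65 -1 0 0 0 -.75 85;.65 -1 0 0 0 -.75 85'
```

```text
time: 0.72
tcp_pos: [292.2, 423.9, 238.3]
tool_rot: [[-0.004, 0.606, 0.795], [-0.004, 0.795, -0.606], [-1.0, -0.005, -0.001]]
force: [0.5, -0.6, 0.7]
grip_width: 85.0
time: 1.35
tcp_pos: [424.1, 216.3, 236.7]
tool_rot: [[-0.007, 0.871, 0.492], [-0.003, 0.492, -0.871], [-1.0, -0.007, -0.001]]
force: [0.6, 0.3, -0.4]
grip_width: 84.8
```

```bash
python3 -m inch '.8 -.98 -.4 0 0 -.68 85;.8 -.98 -.4 0 0 -.68 85;.8 -.98 -.4 0 0 -.68 85;.8 -.98 -.4 0 0 -.68 85;.65 -.9 -.4 0 0 -.68 85';python3 -m inch '0 0 -.3 0 0 0 85;0 0 -.3 0 0 0 85;0 0 -.3 0 0 0 85;0 0 0 0 0 0 85;0 0 0 0 0 0 85'
python3 - <<'E'
from h import *
shot("top","t1",(230,110,410,290),3.3);shot("side","s1",(235,125,415,295),3.5)
print(ctrl.read_state()["tool_rot"])
E
```

```text
time: 1.98
tcp_pos: [582.2, 16.1, 154.7]
tool_rot: [[-0.005, 0.99, 0.144], [0.0, 0.144, -0.99], [-1.0, -0.004, -0.001]]
force: [0.4, 0.9, -0.3]
grip_width: 85.3
time: 2.6
tcp_pos: [580.6, 16.6, 114.8]
tool_rot: [[-0.009, 0.99, 0.144], [0.001, 0.144, -0.99], [-1.0, -0.008, -0.002]]
force: [0.8, -0.6, 0.2]
grip_width: 85.1
[[-0.00860693  0.98955411  0.14390478]
 [ 0.0011167   0.14391954 -0.98958876]
 [-0.99996234 -0.00835663 -0.00234374]]
```

View pics/t1.png

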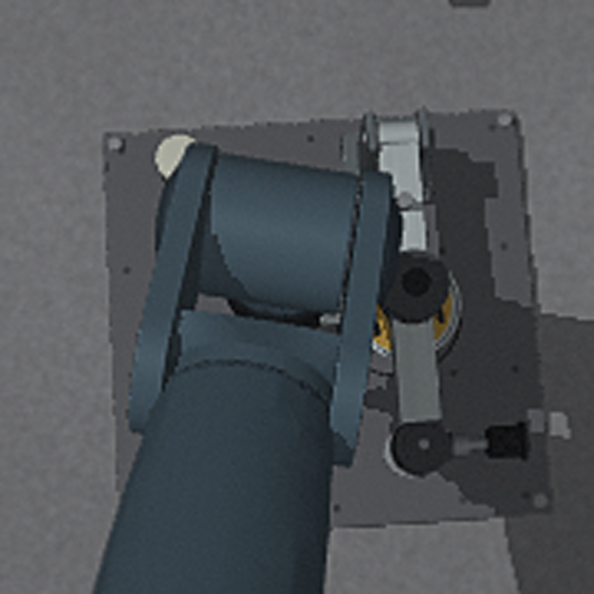

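View pics/s1.png

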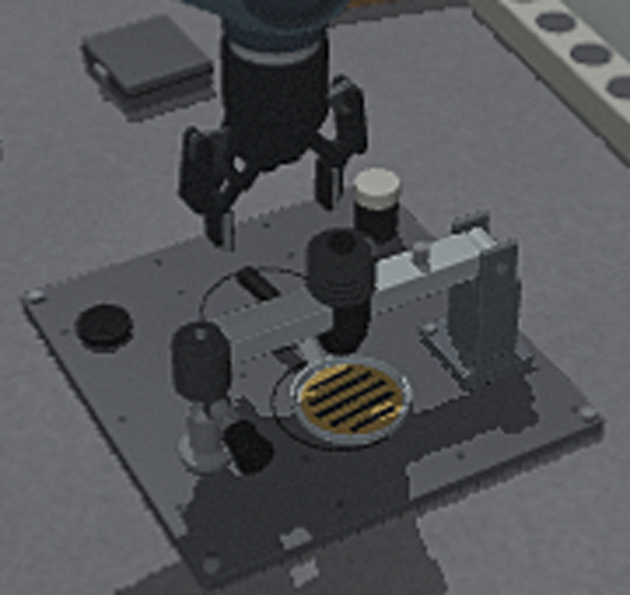

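```bash
python3 -m inch '-.06 .08 -.4 0 -.08 .12 85;0 0 -.4 0 0 0 85;0 0 -.4 0 0 0 85;0 0 -.4 0 0 0 85;0 0 -.2 0 0 0 85' 25;python3 -m inch '0 0 0 0 0 0 85;0 0 0 0 0 0 40;0 0 0 0 0 0 30;0 0 0 0 0 0 26;0 0 0 0 0 0 26'
python3 - <<'E'
from h import *
shot("side","s2",(235,125,415,295),3.5)
E
```

```text
time: 3.32
tcp_pos: [580.0, 19.6, 41.8]
tool_rot: [[0.005, 0.988, 0.157], [0.0, 0.157, -0.988], [-1.0, 0.005, 0.001]]
force: [0.4, 0.2, 0.1]
grip_width: 85.1
time: 3.95
tcp_pos: [580.9, 19.3, 42.6]
tool_rot: [[0.006, 0.988, 0.157], [-0.0, 0.157, -0.988], [-1.0, 0.006, 0.001]]
force: [-0.5, 0.2, -0.7]
grip_width: 25.6
```

View pics/s2.png

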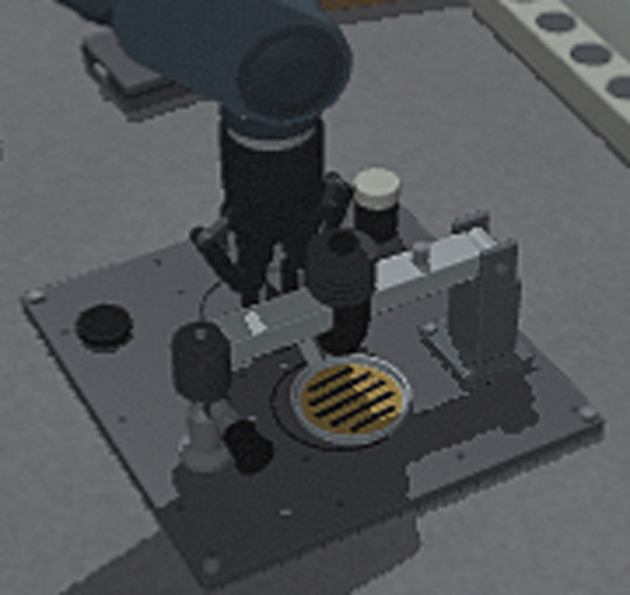

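```bash
python3 -m inch '-.03 0 0 0 -.05 0 20;0 0 0 0 0 0 15;0 0 0 0 0 0 8;0 0 0 0 0 0 5;0 0 0 0 0 0 5' 25
python3 - <<'E'
from h import *
shot("side","s3",(235,125,415,295),3.5)
E
```

```text
time: 4.62
tcp_pos: [579.7, 19.3, 42.7]
tool_rot: [[0.012, 0.988, 0.157], [-0.0, 0.157, -0.988], [-1.0, 0.012, 0.002]]
force: [-0.5, 0.2, 0.5]
grip_width: 13.4
```

View pics/s3.png

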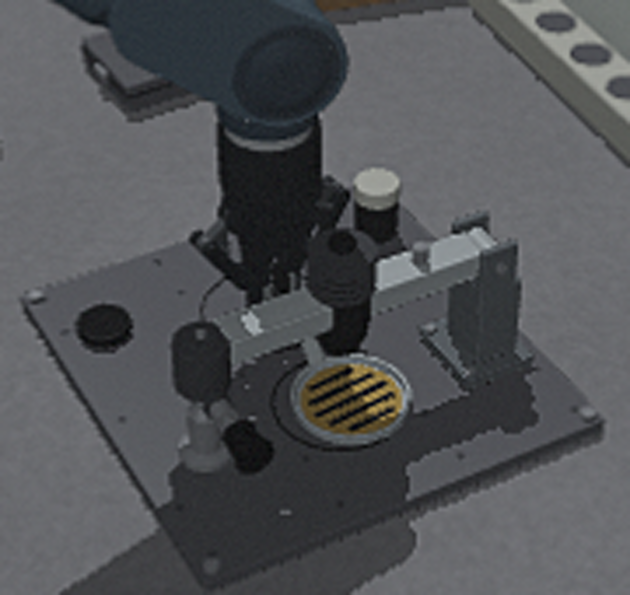

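```bash
python3 -m inch '0 .1 0 0 0 0 5;-.03 .3 0 0 0 0 5;-.03 .35 0 0 0 0 5;-.03 .35 0 0 0 0 5;-.03 .35 0 0 0 0 5' 25
```

```text
time: 5.3
tcp_pos: [574.5, 80.5, 42.7]
tool_rot: [[0.012, 0.988, 0.156], [-0.001, 0.156, -0.988], [-1.0, 0.012, 0.003]]
force: [0.7, -1.3, -0.1]
grip_width: 13.7
```

```bash
python3 -m inch '-.03 .35 0 0 0 0 5;-.03 .35 0 0 0 0 5;-.03 .35 0 0 0 0 5;-.03 .3 0 0 0 0 5;-.02 .22 0 0 0 0 5' 25
python3 - <<'E'
from h import *
shot("side","s4",(235,125,415,295),3.5);shot("top","t4",(230,110,410,290),3.3)
E
```

```text
time: 5.92
tcp_pos: [568.2, 148.7, 42.8]
tool_rot: [[0.012, 0.987, 0.158], [-0.001, 0.158, -0.987], [-1.0, 0.012, 0.003]]
force: [0.7, -0.5, 0.1]
grip_width: 13.5
```

View pics/s4.png

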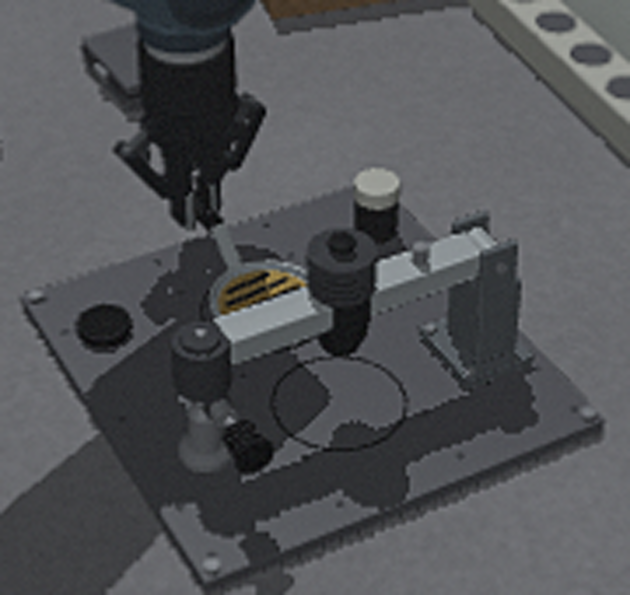

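View pics/t4.png

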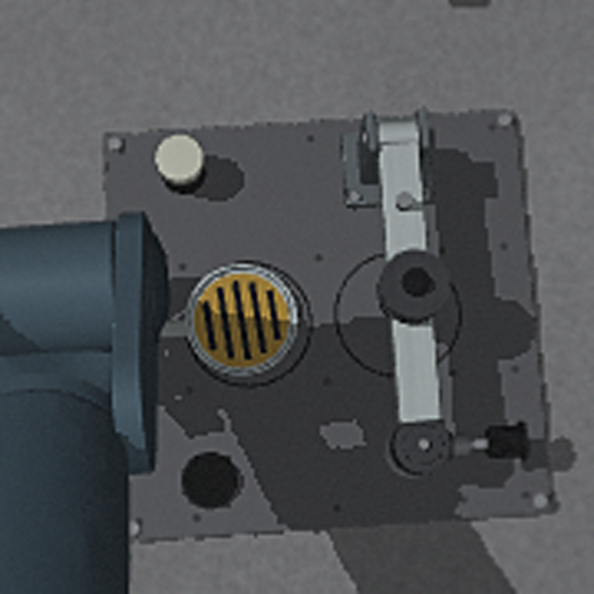

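Run:
```python
from m import *
f=lambda x,y,z:onz(t,(230+(x+.5)/3.3-.5,110+(y+.5)/3.3-.5),z)
print(f(243.5,319,23),f(249,325,13),T(201,292,13), f(312,325,13),f(249,389,13))
```

```text
[586.6  45.9  23. ] [583.2  41.8  13. ] [584.5  42.4  13. ] [582.9  -8.6  13. ] [531.8  41.9  13. ]
```

```bash
python3 -m inch '-.07 -.1 0 0 0 0 5;0 0 0 0 0 0 5;0 0 0 0 0 0 5;0 0 0 0 0 0 5;0 0 0 0 0 0 25' 25
python3 -m inch '0 0 0 0 0 0 35;0 0 0 0 0 0 60;0 0 .2 0 0 0 70;0 0 .4 0 0 0 70;0 0 .8 0 0 0 70' 25
python3 - <<'E'
from h import *
shot("top","t5",(230,110,410,290),3.3)
E
```

```text
time: 6.65
tcp_pos: [565.3, 144.2, 42.7]
tool_rot: [[0.012, 0.988, 0.157], [0.001, 0.157, -0.988], [-1.0, 0.012, 0.001]]
force: [1.0, 0.5, -0.1]
grip_width: 24.9
time: 7.28
tcp_pos: [563.4, 143.8, 99.0]
tool_rot: [[0.007, 0.988, 0.156], [-0.0, 0.156, -0.988], [-1.0, 0.007, 0.001]]
force: [0.2, -0.8, -0.6]
grip_width: 70.1
```

View pics/t5.png

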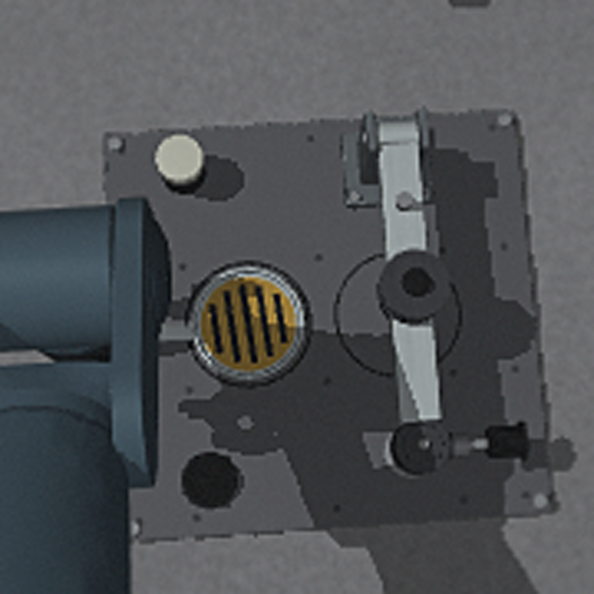

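```bash
python3 - <<'E'
from m import *
def tri(a,b):
    o1,d1=ray(t,(255+(a[0]+.5)/4-.5,135+(a[1]+.5)/4-.5));o2,d2=ray(s,(235+(b[0]+.5)/4.4-.5,165+(b[1]+.5)/4.4-.5))
    d1/=np.linalg.norm(d1);d2/=np.linalg.norm(d2)
    A=np.c_[d1,-d2];x=np.linalg.lstsq(A,o2-o1,rcond=None)[0]
    p,q=o1+d1*x[0],o2+d2*x[1];return (p+q)/2,np.linalg.norm(p-q)
print("cup top",tri((414,438),(252,242)))
print("lamp top",tri((407,240),(431,128)))
print("knob inner/outer top",[T(494,y,91) for y in(420,435,452)],T(540,430,91))
c=t
for z in (91,80): print(T(490,437,z),T(540,432,z))
E
python3 - <<'E'
import pickle,cv2
for n,b in(("top",(360,225,405,265)),("side",(280,210,330,270))):
    c=pickle.load(open(n+"0.pkl","rb"));im=c["color"][b[1]:b[3],b[0]:b[2],::-1]
    cv2.imwrite(f"pics/{n}0k.png",cv2.convertScaleAbs(cv2.resize(im.copy(),None,fx=10,fy=10,interpolation=cv2.INTER_NEAREST),alpha=2.5))
E
```

```text
cup top (array([479.8, -84. , 126.2]), np.float64(3.2696534700604807))
lamp top (array([590.1, -78.4, 164.3]), np.float64(3.9073634519426994))
knob inner/outer top [array([ 493.7, -137.1,   91. ]), array([ 484.6, -136.8,   91. ]), array([ 474.4, -136.5,   91. ])] [ 487.4 -164.9   91. ]
[ 483.4 -134.3   91. ] [ 486.1 -164.9   91. ]
[ 484. -136.   80.] [ 486.8 -166.9   80. ]
```

View pics/top0k.png

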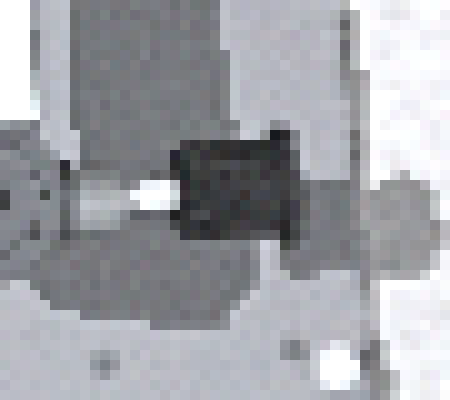

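View pics/side0k.png

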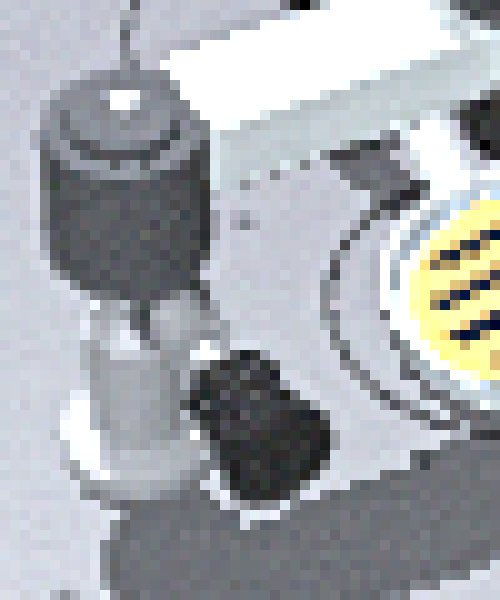

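```bash
python3 -m inch '0 0 .9 0 0 0 70;0 0 .9 0 0 0 70;0 0 .9 0 0 0 85;-.1 -.4 .4 0 0 0 85;-.2 -.8 0 0 0 0 85' 40
python3 -m inch '-.3 -1 0 0 0 -.2 85;-.3 -1 0 0 0 -.2 85;-.3 -1 0 0 0 -.2 85;-.3 -1 0 0 0 -.2 85;-.3 -1 0 0 0 -.12 85'
```

```text
time: 7.95
tcp_pos: [555.6, 95.5, 239.8]
tool_rot: [[0.026, 0.987, 0.16], [0.0, 0.16, -0.987], [-1.0, 0.026, 0.004]]
force: [0.2, -0.4, -1.2]
grip_width: 85.1
time: 8.57
tcp_pos: [489.5, -113.0, 238.6]
tool_rot: [[0.023, 0.998, 0.061], [-0.003, 0.061, -0.998], [-1.0, 0.023, 0.005]]
force: [0.9, 0.7, 0.5]
grip_width: 85.1
```

```bash
python3 -m inch '-.14 -.89 0 0 .22 0 85;0 0 -.6 0 0 0 85;0 0 -.8 0 0 0 85;0 0 -.8 0 0 0 85;0 0 -.4 0 0 0 85'
python3 - <<'E'
from h import *
np.set_printoptions(precision=3,suppress=True)
b=(255,150,375,270)
c=shot("side","s6",b,5);shot("top","t6",(290,170,440,290),4)
s=ctrl.read_state();p=s["tcp_pos"];R=s["tool_rot"];print(p,R)
for o in(0,43,-43):
    for a in (0,-13): print(o,a,(proj(c,p+R@np.array([11+a,o,0]))-b[:2])*5)
E
```

```text
time: 9.2
tcp_pos: [478.8, -155.9, 132.3]
tool_rot: [[-0.0, 0.999, 0.052], [-0.005, 0.052, -0.999], [-1.0, -0.001, 0.005]]
force: [-0.3, -0.3, -0.5]
grip_width: 84.9
[ 478.837 -155.532  132.43 ] [[-0.001  0.999  0.052]
 [-0.005  0.052 -0.999]
 [-1.    -0.002  0.004]]
0 0 [[245.777 450.03 ]]
0 -13 [[245.137 429.372]]
43 0 [[328.674 420.061]]
43 -13 [[328.637 399.448]]
-43 0 [[160.778 480.686]]
-43 -13 [[159.498 459.997]]
```

View pics/s6.png

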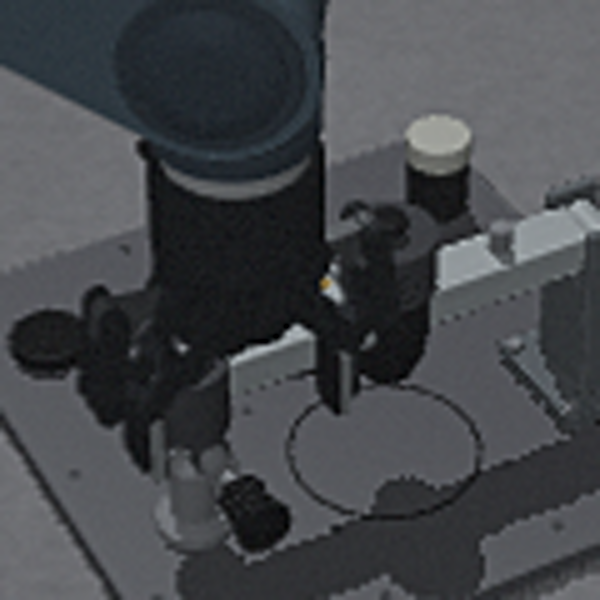

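View pics/t6.png

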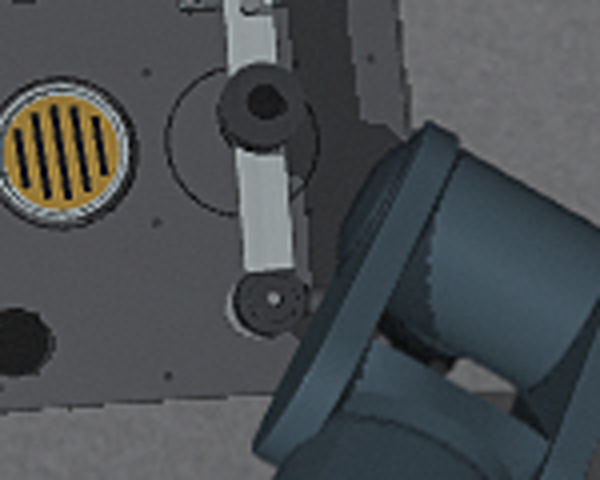

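```bash
cat > kn.py <<'E'
from m import *
import sys
A=.061;ex=np.array([np.cos(A),np.sin(A),0]);ey=np.array([-np.sin(A),np.cos(A),0]);ez=np.array([0,0,1.])
k=np.array([float(v) for v in sys.argv[1:4]])
th=np.linspace(0,2*np.pi,40)
def ring(off,r): return np.array([k+ey*off+r*(np.cos(a)*ex+np.sin(a)*ez) for a in th])
out=[]
for c,b in((t,(355,220,405,270)),(s,(275,205,335,265))):
    z=10;im=cv2.convertScaleAbs(cv2.resize(c["color"][b[1]:b[3],b[0]:b[2],::-1].copy(),None,fx=z,fy=z,interpolation=cv2.INTER_NEAREST),alpha=2.2)
    for l,col in((ring(12,11),(0,255,0)),(ring(-12,11),(0,255,0)),(ring(-12,14.5),(0,0,255)),(ring(-17,14.5),(0,0,255))):
        cv2.polylines(im,[np.round(((proj(c,l)-b[:2]+.5)*z-.5)*16).astype(int)],True,col,1,cv2.LINE_AA,4)
    out.append(cv2.resize(im,(390,390)))
cv2.imwrite("pics/%s.png"%sys.argv[4],np.hstack(out))
E
python3 kn.py 484 -149 80 k1
```

```text
(no output)
```

View pics/k1.png

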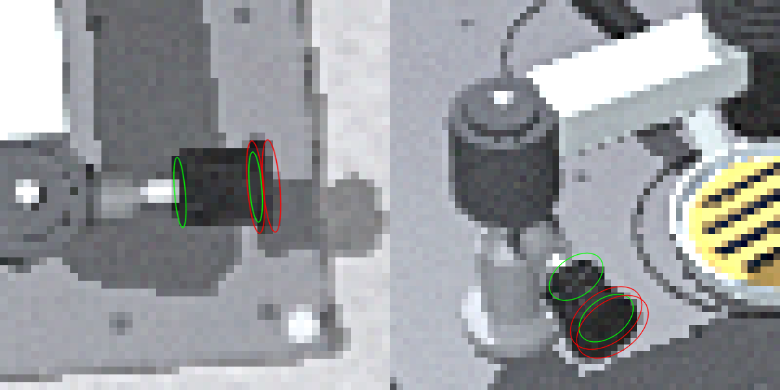

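```bash
python3 -m inch '.1 .16 0 0 0 .08 85;0 0 -.3 0 0 0 85;0 0 -.5 0 0 0 85;0 0 -.4 0 0 0 85;0 0 -.2 0 0 0 85'; python3 -m inch '0 0 0 0 0 0 85;0 0 0 0 0 0 60;0 0 0 0 0 0 50;0 0 0 0 0 0 40;0 0 0 0 0 0 40'
```

```text
time: 9.93
tcp_pos: [486.2, -150.0, 78.5]
tool_rot: [[0.007, 0.998, 0.063], [-0.009, 0.063, -0.998], [-1.0, 0.006, 0.01]]
force: [-0.3, 0.1, -0.2]
grip_width: 85.1
time: 10.55
tcp_pos: [487.1, -150.4, 79.6]
tool_rot: [[0.009, 0.998, 0.063], [-0.01, 0.063, -0.998], [-1.0, 0.008, 0.011]]
force: [-0.2, 0.1, -0.4]
grip_width: 40.0
```

```bash
python3 -m inch '-.1 .03 -.2 0 0 0 40;0 0 0 0 0 0 40;0 0 0 0 0 0 40;0 0 0 0 0 0 36;0 0 0 0 0 0 36' 20
python3 - <<'E'
from h import *
shot("side","s7",(265,180,365,270),7)
E
```

```text
time: 11.18
tcp_pos: [482.7, -149.1, 70.9]
tool_rot: [[0.009, 0.998, 0.063], [-0.01, 0.063, -0.998], [-1.0, 0.008, 0.011]]
force: [0.8, -0.5, -0.1]
grip_width: 35.9
```

View pics/s7.png

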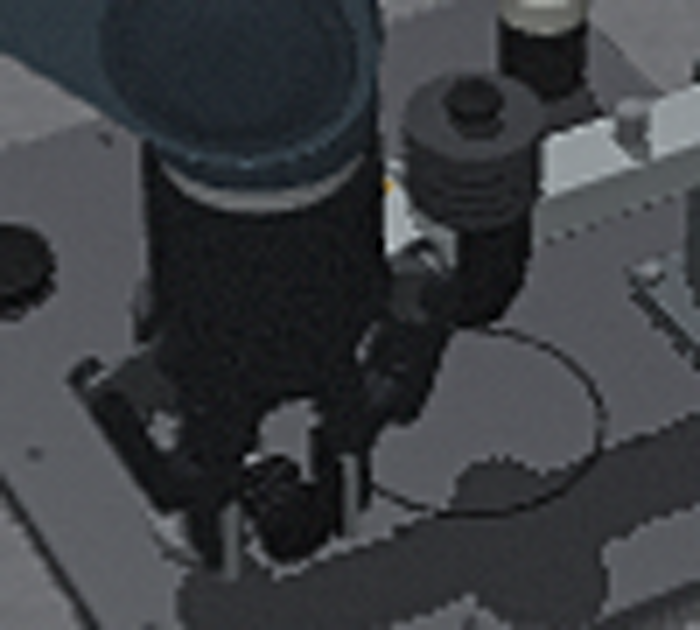

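```bash
python3 -m inch '0 0 0 0 0 0 32;0 0 0 0 0 0 28;0 0 0 0 0 0 24;0 0 0 0 0 0 20;0 0 0 0 0 0 15' 20
python3 - <<'E'
from h import *
shot("side","s8",(265,180,365,270),7)
E
```

```text
time: 11.85
tcp_pos: [483.4, -149.0, 71.2]
tool_rot: [[0.01, 0.998, 0.062], [-0.01, 0.062, -0.998], [-1.0, 0.01, 0.011]]
force: [1.8, 1.4, -0.7]
grip_width: 21.2
```

View pics/s8.png

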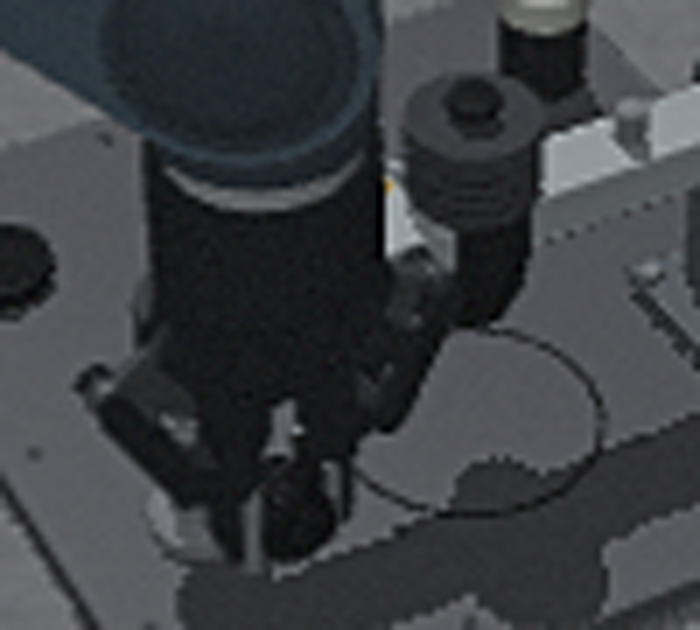

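```bash
python3 -m inch '0 0 0 0 0 0 10;0 0 0 0 0 0 10;0 -.05 0 0 0 0 10;.01 -.1 0 0 0 0 10;.01 -.1 0 0 0 0 10' 60
```

```text
time: 12.52
tcp_pos: [483.8, -155.3, 71.2]
tool_rot: [[0.008, 0.998, 0.062], [-0.002, 0.062, -0.998], [-1.0, 0.008, 0.002]]
force: [0.1, 8.3, 4.5]
grip_width: 20.3
```

```bash
python3 -m inch '.01 -.1 0 0 0 0 10;.01 -.1 0 0 0 0 10;0 -.06 0 0 0 0 10;0 0 0 0 0 0 10;0 0 0 0 0 0 10' 60
```

```text
time: 13.15
tcp_pos: [483.9, -157.6, 71.2]
tool_rot: [[0.005, 0.998, 0.061], [0.017, 0.061, -0.998], [-1.0, 0.006, -0.016]]
force: [1.6, 8.6, 2.3]
grip_width: 20.3
```

```bash
python3 -m inch '0 -.12 0 0 0 0 10;0 -.12 0 0 0 0 10;0 -.12 0 0 0 0 10;0 -.12 0 0 0 0 10;0 -.1 0 0 0 0 10' 60
python3 - <<'E'
from h import *
shot("side","s9",(265,180,365,270),7);shot("top","t9",(340,190,440,270),7)
E
```

```text
time: 13.78
tcp_pos: [484.0, -160.7, 71.1]
tool_rot: [[0.002, 0.998, 0.057], [0.06, 0.057, -0.997], [-0.998, 0.005, -0.06]]
force: [2.1, 18.4, 7.3]
grip_width: 20.1
```

View pics/s9.png

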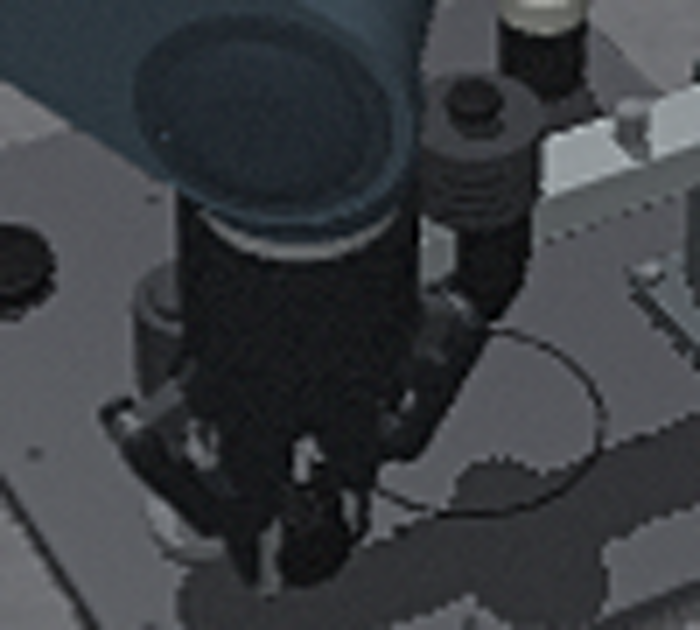

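```bash
python3 -m inch '0 -.08 .1 -.1 0 0 10;0 -.08 .15 -.1 0 0 10;0 -.08 .2 -.1 0 0 10;0 -.08 .2 -.1 0 0 10;0 -.08 .2 -.1 0 0 10' 60
python3 - <<'E'
from h import *
shot("side","s10",(245,170,365,270),6)
E
```

```text
time: 14.5
tcp_pos: [481.4, -160.4, 97.9]
tool_rot: [[-0.004, 0.998, 0.057], [0.039, 0.057, -0.998], [-0.999, -0.002, -0.039]]
force: [10.0, 11.1, -7.5]
grip_width: 20.5
```

View pics/s10.png

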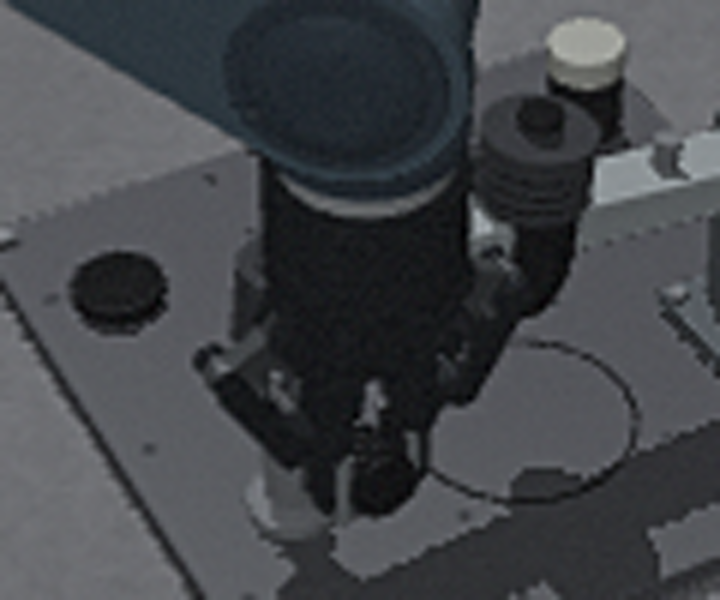

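```bash
python3 -m inch '.02 -.03 .2 -.05 0 0 10;.02 -.03 .2 -.05 0 0 10;.02 -.03 .2 -.05 0 0 10;.02 -.03 .2 -.05 0 0 10;.02 -.03 .2 -.05 0 0 10' 60
```

```text
time: 15.18
tcp_pos: [482.3, -153.5, 130.6]
tool_rot: [[-0.011, 0.998, 0.055], [0.04, 0.056, -0.998], [-0.999, -0.009, -0.04]]
force: [7.8, 6.9, -7.5]
grip_width: 20.3
```

```bash
python3 -m inch '.03 -.02 .2 -.05 .05 0 10;.03 -.02 .2 -.05 .05 0 10;.03 -.02 .2 -.05 .05 0 10;.02 -.02 .1 0 0 0 10;0 0 0.02 0 0 0 10' 60
python3 -m inch '0 0 0 0 0 0 10;0 0 0 0 0 0 10;0 0 0 0 0 0 10;0 0 0 0 0 0 10;0 0 0 0 0 0 10' 60
python3 - <<'E'
from h import *
shot("side","s11",(235,145,415,295),4);shot("top","t11",(230,110,410,290),3.3)
E
```

```text
time: 15.8
tcp_pos: [485.2, -148.0, 152.1]
tool_rot: [[-0.03, 0.998, 0.054], [0.042, 0.055, -0.998], [-0.999, -0.028, -0.044]]
force: [6.8, -1.3, -7.9]
grip_width: 20.6
time: 16.42
tcp_pos: [484.7, -148.0, 149.2]
tool_rot: [[-0.03, 0.998, 0.055], [0.042, 0.056, -0.998], [-0.999, -0.028, -0.043]]
force: [4.8, -0.2, -4.9]
grip_width: 20.3
```

View pics/s11.png

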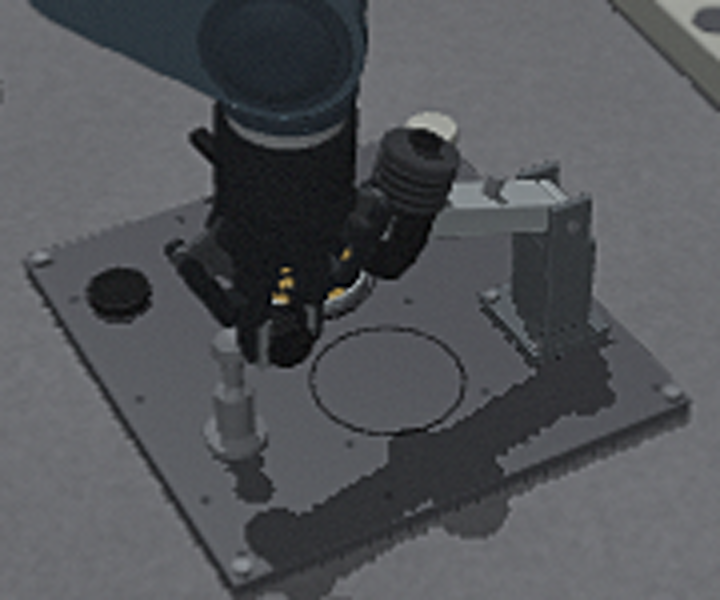

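View pics/t11.png

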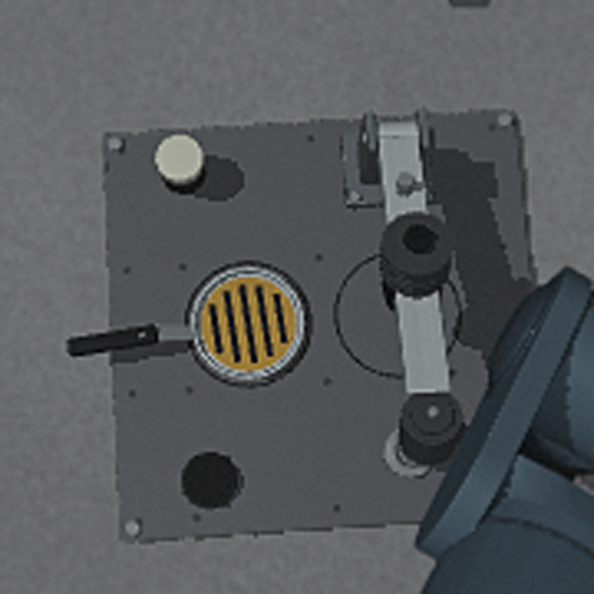

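```bash
python3 -m inch '.01 0 .15 0 0 0 10;.01 0 .1 0 0 0 10;0 0 .03 0 0 0 10;0 0 .03 0 0 0 10;0 0 0.03 0 0 0 10' 60
python3 - <<'E'
from h import *
c=shot("top","t12",(330,135,410,265),6)
s=ctrl.read_state();print(s["tcp_pos"],s["force"],np.abs(s["qd"]).max(),s["grip_width"])
A=.061;ex=np.array([np.cos(A),np.sin(A),0])
h=np.array([587+1.5*1+121*np.cos(A)*1-60*-np.sin(A)-1.0,-19-60*np.cos(A)+121*np.sin(A),112])
print(h)
for th in(0,.25,.3,.35,.4):
    co,si=np.cos(th),np.sin(th)
    f=lambda a,b:h+ex*(a*co+b*si)+np.array([0,0,-a*si+b*co])
    print(th,"rise",-(-230)*si-22*co+22,"cup top",(proj(c,f(-230,14))-(330,135))*6,"lamp top",(proj(c,f(-120,52))-(330,135))*6)
E
```

```text
time: 17.15
tcp_pos: [487.6, -147.8, 163.4]
tool_rot: [[-0.023, 0.998, 0.055], [0.041, 0.056, -0.998], [-0.999, -0.021, -0.043]]
force: [7.2, -0.4, -6.8]
grip_width: 19.8
[ 487.6199975  -147.7645012   163.49283727] [ 5.64144577  1.16410455 -5.46232608] 0.0018102520482932713 19.94209447807664
[711.93267991 -71.51198121 112.        ]
0 rise 0.0 cup top [[171.35957272 652.19659957]] lamp top [[157.59086984 357.42406785]]
0.25 rise 57.586837350906094 cup top [[184.95398267 614.72398037]] lamp top [[161.28005018 300.26783059]]
0.3 rise 68.95224477134477 cup top [[187.35587749 602.16502104]] lamp top [[161.70653123 286.60766316]]
0.35 rise 80.20029603211148 cup top [[189.62263849 587.86430727]] lamp top [[162.02112269 272.27889606]]
0.4 rise 91.30287686292615 cup top [[191.74113922 571.81334894]] lamp top [[162.2211067  257.32116347]]
```

View pics/t12.png

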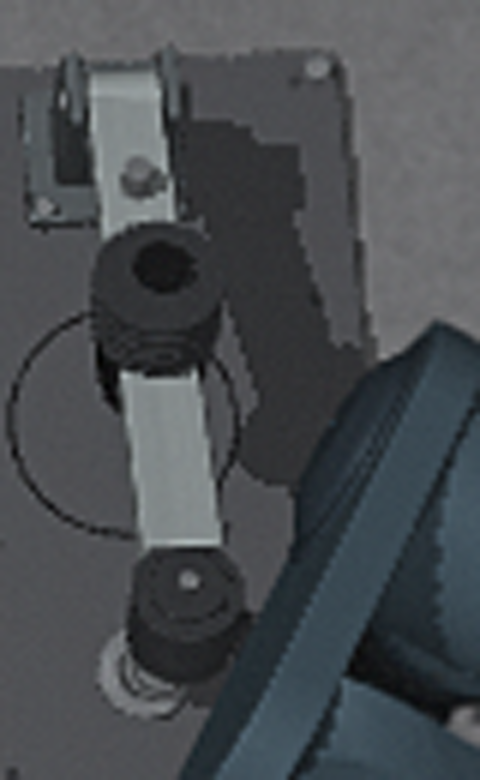

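Run:
```python
from h import *
shot("top","t13");shot("side","s13")
s=ctrl.read_state();print(s["tcp_pos"],s["force"],np.abs(s["qd"]).max(),s["grip_width"],s["time"])
```

```text
[ 487.57788991 -147.77165696  163.37072828] [ 6.72087353 -0.3446847  -5.58269441] 0.002186957966397822 20.288044465908722 17.3
```

View pics/t13.png

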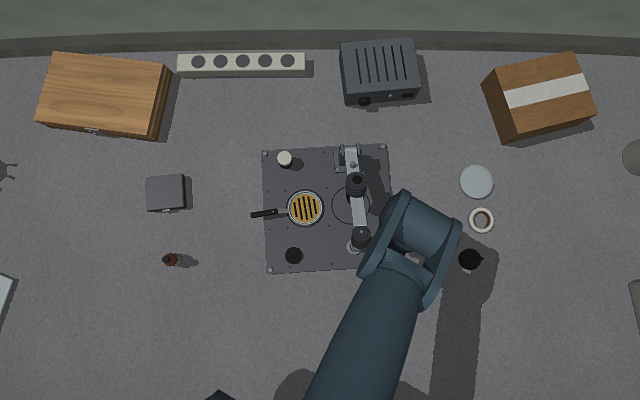

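The whole-table view shows every bystander at its starting pixel position. The tray is centred in the park ring at about (305, 208), and the arm is held up and stationary.

```bash
python3 -c "
from workcell import ctrl
print(ctrl.job_done()); s=ctrl.read_state(); print(s['tcp_pos'],s['force'],s['time'])"
```

```text
the job is handed in; nothing more can be done
None
the job is handed in; nothing more can be done
```

The job is handed in at about 17.3 s of the 51 s. No verdict was reported, but my own checks all passed.

- **Tray:** I slid it by its handle into the empty ring and let it go. The top camera put it about 5 mm off on the first try. After a small correction it shows concentric with the ring and still flat, by eye about 1–2 mm off.
- **Latch:** I pulled the knob out about 12 mm at the TCP before any lift. The pull force reached 18 N against a 10 N spring, so it was against its stop, and only then did I raise the arm.
- **Lamp arm:** It is held up by the knob. In the top picture the arm sits at about 0.38 rad, which puts the socket about 87 mm above the ball. The TCP rose 92 mm, so the two agree to 5 mm. The arm was at rest, with about 6 N of load on the tool.
- **Other things:** In the last full top picture they all sit where they started.

Some readings were not clean:
- The two cameras disagreed by about 2–5 mm, so I took values between them.
- The tool tilted up to about 0.06 rad while pulling the latch.
- The latch sprang back in during the lift, after the socket had left the ball, which the task allows.
- The arm sank about 3 mm in one hold, so I raised it a further 14 mm for margin.

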